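# Set and lock the depth stop of a portion press

### The arm

A 6-joint arm with a two-finger parallel gripper is mounted at the origin on the work surface. World frame = base frame: x ahead of the robot, y to its left, z up, the work surface at z = 0. Lengths are in m, angles in rad, forces in N, time in s.
With the tool pointing down it reaches from about 0.3 to 0.775 m from the base axis. Payload 14.6 kg.
Tool frame: the origin (TCP) lies at the very end of the fingers, on their centre line; the grasp point (between the pads) lies 19 mm behind it (ctrl.grasp_offset is the distance from the TCP to the grasp point, in m); x points along the fingers, y is the direction in which the jaws open and shut, and the axes are right-handed (so a half turn about x gives the same grasp; the last joint's range is limited). The gripper opens to 94 mm and grips with 3 to 60 N. Pads are 16 mm wide; open, the fingers measure 119 mm over their backs; the gripper's body (75 mm by 177 mm) begins 78 mm behind the grasp point.
Start: joints at [-0.067, 0.3, 1.521, -0, 1.321, -0.067], TCP at [0.55, -0, 0.205] pointing down, gripper open.
Joint ranges: [-3.03, 3.03], [-0.79, 2.21], [0.23, 2.52], [-1.04, 4.18], [0, 3.07], [-2.55, 2.55]. Speed limits (rad/s): [2.22, 2.22, 2.57, 3.14, 3.14, 3.14].

### API

Orientations are given as a unit quaternion [x, y, z, w].
In Python, from workcell import ctrl gives the robot as it stands. The module is installed in compiled form; this text tells all that it offers. Calls block until the motion is done:
- ctrl.move_ptp(position, orientation): joint-space move of the TCP to a pose.
- ctrl.move_l(position, feed=0.15, rot=None, max_force=None): straight line of the TCP; rot=None keeps the orientation; feed is the mean speed in m/s. With max_force (N) it stops when the force on the tool has changed by that much, and returns True; else False.
- ctrl.move_joints(angles): joint-space move.
- ctrl.open() and ctrl.grab(): open the fingers fully, or close them until they stop; the grip force is fixed at half the most.
- ctrl.wait(seconds).
- ctrl.solve_ik(position, orientation): joint angles nearest the present ones, or None.
- ctrl.sense(): the state.
- ctrl.get_image(name): name is "scene" or "side" or "wrist"; returns (picture, depth): 420x560x3 uint8, red, green, blue; 420x560 float32, m along the optical axis (not along the pixel's ray), 0 where there is no reading.
- ctrl.camera_model(name): a dict with "intrinsics" (3x3 intrinsics, pixels), "R" (3x3) and "t" (3): a world point X has camera coordinates R X + t. Camera axes: x right, y down, z forward; pixel columns grow to the right and rows downward; lengths in m; the calibration is good to about 2 mm. A picture is of the moment at which its call begins: read the wrist's pose just before it. camera_model takes no time and is no camera call; for the wrist camera it gives the pose at the moment of the call.
A pose or a line that the arm cannot do raises ctrl.PlanningError and nothing moves.
- ctrl.close_job(): hands the job in, once; it reports no verdict.
The state is a dict: "clock": time; "joints": joint angles; "qd": joint speeds; "joint_torque": joint torques, N m; "tool_pos": TCP position; "orientation": TCP orientation; "ft_force": force on the tool from outside, world axes, zero at the start; "ft_torque": the same for the moment, N m; "gripper_width": opening from 0.0 (shut) to 1.0 (fully open).
Only numpy, scipy, OpenCV 4.12 (cv2) and the standard library are available. Lean on these libraries where they do the work, as an engineer would, in place of code of your own. Each camera call takes 0.05 s, during which the arm holds its last target.

### The job

Set the portion press for the mould: push the depth stop down gently until its orange foot rests on the sprung blue ejector plate inside the mould, pressing it only lightly (a few newtons, never more than 10 N), and leave it there. Then swing the red-handled clamp lever clockwise all the way round to lock the stop, without lifting the foot off the plate; leave everything else where it is.

Things in the scene. Friction and masses are not known exactly. Their poses are not given: they have to be found in the camera images.
- knob_top (a point): Centre of the flat top of the black round knob (36 mm diameter, 20 mm thick) on the upright steel stop rod (14 mm diameter), 204 to 294 mm above the worktop. The rod slides straight down through the grey head of the press stand, whose top is 170 mm above the worktop; the knob's underside stays 12 mm or more above it.
- foot: Orange foot of the stop rod, a disc 28 mm across, 12 mm thick; origin at its underside centre, always 189 mm below knob_top; axes as the stand's (x away from the robot at yaw 0, z up). It starts 85 to 105 mm above the worktop and can go down to 15 mm. With the clamp open it stays where left: a push of about 4 N moves it down, about 8 N up (friction and weight).
- mould: Round steel mould, 100 mm outer diameter, 45 mm high, fixed on the stand straight under the stop. Origin at its underside centre, 12 mm above the worktop. In it is a blue ejector plate (90 mm diameter) on a spring yielding 1 mm per 2.5 N. Its height was set by the last user and is not measured: its top is 16 to 36 mm above the mould's underside. The foot must never press it with over 10 N.
- lever (a joint): Angle of the clamp lever, rad: 0 fully open, grows as it turns clockwise seen from above, 1.6 at its end stop (fully locked; over 1.4 counts as locked). Starts between 0 and 0.35. Stiff: about 4 N at the red grip turns it, a little more as the clamp bites; it stays where it is left. When locked the stop is held firmly.
- lever_grip (a point): Upright red grip post at the lever's end, 18 mm diameter, 54 mm tall; this point is on its axis, 16 mm below its top, 222 mm above the worktop, 29 mm above the lever bar. It moves on a level circle of 75 mm radius about lever_pivot: at joint 0 it lies halfway between the stand's +x and -y, locked between -x and -y. It stays 105 mm or more from the rod's axis, free all round.
- lever_pivot (a point): Point on the vertical axis of the clamp lever, at the height of lever_grip; 55 mm from the stop rod's axis on the stand's -y side.
- disc: Bystander: loose spare steel disc, 44 mm diameter, 10 mm thick, lying on the stand's base plate. Origin at its underside centre.
- bowl: Bystander: green mixing bowl, 200 mm wide, 95 mm high. Origin at its underside centre.
- jar: Bystander: white jar, 72 mm diameter, 100 mm tall. Origin at its underside centre.
- cup: Bystander: white cup, 72 mm wide, 75 mm tall. Origin at its underside centre.

How it is judged:
On the way, in this order (a step that is already met when the one before it is completed fails the run):
1. with the clamp still open, the foot of the stop rests on the ejector plate (at least 0.8 N) (contact force between foot and mould above 0.8 N and value of joint lever below 0.7 rad), for 0.3 s.
2. the clamp lever is turned to locked (over 1.4 rad) with the foot still resting on the plate (value of joint lever above 1.4 rad and contact force between foot and mould above 0.8 N), for 0.2 s.
At the end, for the whole second after the job is handed in: The foot of the stop rests on the ejector plate inside the mould with 0.8 to 10 N, the clamp lever is locked (over 1.4 rad), and both are at rest (all of step 2 and contact force between foot and mould below 10 N and linear speed of foot below 0.002 m/s and velocity of joint lever below 0.05 rad/s); the robot touches nothing.
It fails at once if the foot presses the ejector plate with more than 10 N (contact force between foot and mould above 10 N).
It fails at once if the stop is raised again or the foot leaves the plate once the clamp is locked (value of joint lever above 1.4 rad and contact force between foot and mould below 0.3 N).
It fails at once if a bystander is moved by more than 30 mm (distance of any of disc, bowl, jar, cup from where it was at the start of the episode above 0.03 m).
It also fails if it takes over 61 s, if anything falls off the work surface, if the arm or the gripper's body presses on something with over 40 N, if the wrist force passes 120 N, or if a joint passes its speed limit or range.

## Working session

There is one attempt and no reset: what is moved stays moved. The work goes in short steps, each a Python script; the robot and the scene stay as the last script left them, time stands still between calls to the robot, and variables do not carry over. Pictures are saved under pics/ and viewed, and the job is handed in when it is done.

```bash
mkdir -p pics; python3 - <<'E'
from workcell import ctrl
import cv2,numpy as np
for n in ["scene","side","wrist"]:
    m=ctrl.camera_model(n); p,d=ctrl.get_image(n)
    cv2.imwrite(f"pics/{n}0.png",p[:,:,::-1]); np.savez(f"pics/{n}0.npz",p=p,d=d,K=m["intrinsics"],R=m["R"],t=m["t"])
    print(n,-np.array(m["R"]).T@m["t"],np.array(m["R"])[2])
s=ctrl.sense();print(s["clock"],s["ft_force"],s["orientation"],s["gripper_width"])
E
```

```text
scene [ 1.25475561 -0.00906512  1.19088828] [-0.58290573  0.03482786 -0.81179303]
side [ 0.4802203  -0.63329507  0.81000734] [ 0.09026082  0.71092438 -0.69745216]
wrist [0.55026021 0.08361553 0.3835934 ] [-3.36459508e-04 -2.86278852e-01 -9.58146286e-01]
0.15 [ 0.416347   -1.11630064  0.48570784] [ 0.49977777  0.50024301 -0.5001862   0.49979283] 0.9966826840179673
```

```bash
python3 -c "
import cv2,numpy as np
a=[cv2.resize(cv2.imread(f'pics/{n}0.png'),(400,300)) for n in ['scene','side','wrist']]
cv2.imwrite('pics/all0.png',np.vstack([np.hstack(a[:2]),np.hstack([a[2],a[2]*0])]))"
```

```text
(no output)
```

View pics/all0.png

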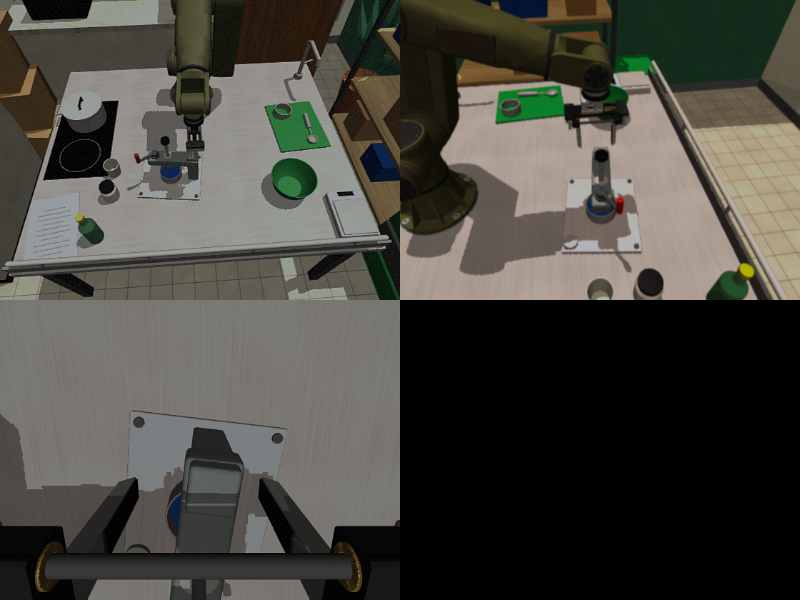

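View pics/scene0.png

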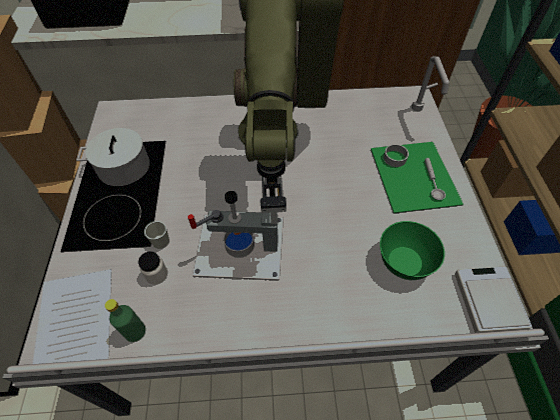

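View pics/side0.png

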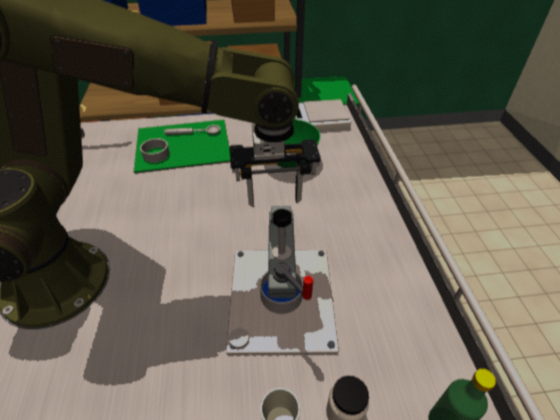

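The scene shows the knob at about (232,197), the red grip at (193,222) and the stand column at (268,230). In the side view the knob is at (283,217) and the grip at (308,288). Next I'll zoom in and triangulate.

```bash
cat > h.py <<'E'
import numpy as np,cv2
def load(n,i=0): 
    z=np.load(f"pics/{n}{i}.npz"); return z["p"],z["d"],z["K"],z["R"],z["t"]
def ray(c,u,v):
    p,d,K,R,t=c; return -R.T@t, R.T@np.linalg.inv(K)@np.array([u,v,1.])
def pt(c,u,v,z=None):
    o,r=ray(c,u,v)
    if z is None: return o+r*c[1][int(round(v)),int(round(u))]
    return o+r*(z-o[2])/r[2]
def tri(c1,a,c2,b):
    o1,r1=ray(c1,*a);o2,r2=ray(c2,*b)
    s=np.linalg.lstsq(np.c_[r1,-r2],o2-o1,rcond=None)[0]
    P,Q=o1+r1*s[0],o2+r2*s[1]; return (P+Q)/2,np.linalg.norm(P-Q)
def proj(c,X):
    q=c[2]@(c[3]@np.array(X)+c[4]); return q[:2]/q[2]
E
python3 - <<'E'
from h import *
for n,x0,y0 in [("scene",170,170),("side",220,190)]:
    c=load(n); cv2.imwrite(f"pics/z{n}.png",cv2.resize(cv2.convertScaleAbs(c[0][y0:y0+100,x0:x0+133,::-1],alpha=1.8),(798,600),interpolation=cv2.INTER_CUBIC))
    p=c[0].astype(int); m=(p[:,:,0]>100)&(p[:,:,1]<50)&(p[:,:,2]<50); m[:170]=0;m[320:]=0
    m[:,:180]=0;m[:,330:]=0
    ys,xs=np.nonzero(m); print(n,len(xs),xs.mean(),ys.mean(),xs.min(),xs.max(),ys.min(),ys.max())
E
```

```text
scene 21 190.38095238095238 216.57142857142858 188 193 215 218
side 60 307.8833333333333 279.8833333333333 304 312 276 283
```

View pics/zscene.png

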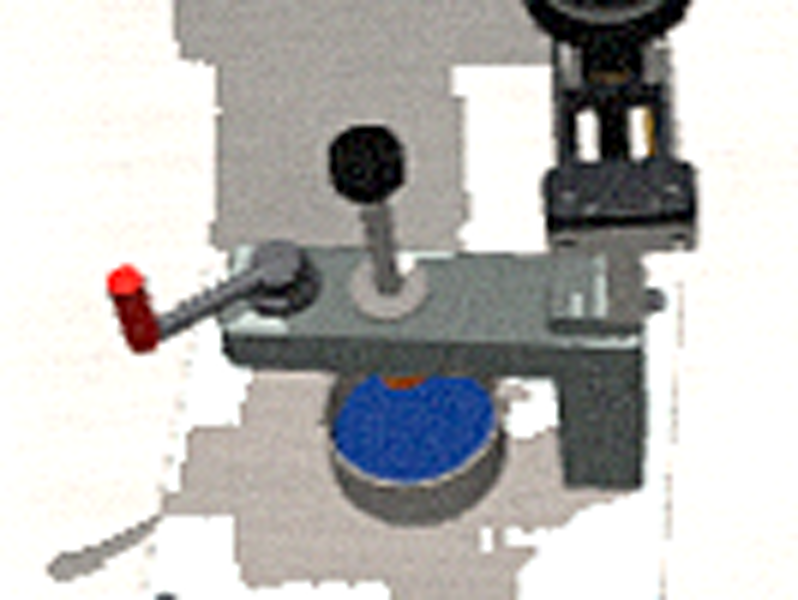

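View pics/zside.png

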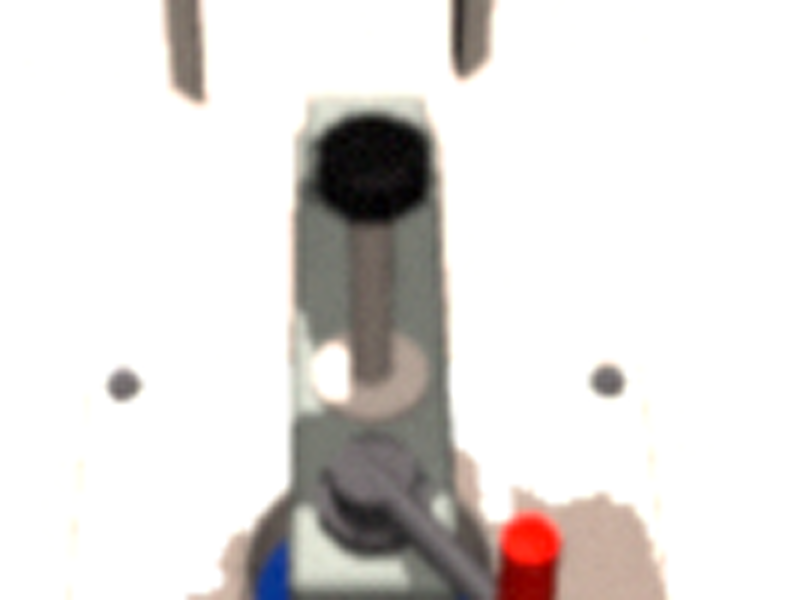

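```bash
python3 - <<'E'
from h import *
S,D=load("scene"),load("side")
def blob(c,f,box):
    p=c[0].astype(int); m=f(p).astype(np.uint8); M=np.zeros_like(m); x0,x1,y0,y1=box; M[y0:y1,x0:x1]=m[y0:y1,x0:x1]
    n,l,st,ce=cv2.connectedComponentsWithStats(M); i=1+np.argmax(st[1:,4]); print(st[i],ce[i]); return st[i],ce[i]
dark=lambda p:p.max(2)<45
red=lambda p:(p[:,:,0]>60)&(p[:,:,1]<40)&(p[:,:,2]<40)
_,k1=blob(S,dark,(220,242,185,208)); _,k2=blob(D,dark,(268,296,205,232))
P,e=tri(S,k1,D,k2); print("knob mid",P,e)
_,r1=blob(S,red,(180,200,208,232)); _,r2=blob(D,red,(295,320,270,305))
G,e2=tri(S,r1,D,r2); print("grip",G,e2)
print("depth knob",pt(S,*k1),pt(D,*k2)); print("depth grip",pt(S,*r1),pt(D,*r2))
# collar ring on head, z ~ .17
print("collar",pt(S,170+390/6,170+288/6,.170),pt(D,220+370/6,190+377/6,.170))
print("pivot",pt(S,170+282/6,170+258/6),pt(D,220+370/6,190+470/6))
print("screw corners side", [pt(D,220+u/6,190+v/6,.012) for u,v in [(123,385),(608,380)]])
print("scene screws",[pt(S,u,v,.012) for u,v in [(197,271),(276.5,270.5)]], "last side",pt(D,331,344,.012))
E
```

```text
[225 191  12  13 133] [230.57894737 196.87218045]
[271 209  21  19 301] [281.40863787 218.15614618]
knob mid [ 0.55065269 -0.119165    0.27593635] 0.0009429816105075052
[188 215   6   4  20] [190.25 216.55]
[303 276  10  24 188] [307.36702128 287.56914894]
grip [ 0.578245   -0.24306398  0.22567363] 0.00773961318974795
depth knob [ 0.55766128 -0.11775347  0.28567116] [ 0.54978658 -0.12806197  0.28469202]
depth grip [ 0.58437562 -0.23752412  0.23934701] [ 0.58096245 -0.24527974  0.22392274]
collar [ 0.5507293  -0.11742151  0.17      ] [ 0.55223825 -0.11803009  0.17      ]
pivot [ 0.54553607 -0.16886414  0.19450803] [ 0.54443121 -0.17575653  0.19425008]
screw corners side [array([0.46322326, 0.01828404, 0.012     ]), array([ 0.67233319, -0.0055208 ,  0.012     ])]
scene screws [array([ 0.64029569, -0.25597821,  0.012     ]), array([6.56646506e-01, 2.58459980e-05, 1.20000000e-02])] last side [ 0.64216559 -0.25286968  0.012     ]
```

Triangulation puts the rod axis at about (0.551, -0.118) with the knob top at z≈0.286. The pivot is at about (0.545, -0.172), the stand yaw is about -0.12, and the lever is at about 0.2 rad. I'll close the fingers, go above the knob and find its top by touch.

```bash
python3 - <<'E'
from workcell import ctrl
import numpy as np
s=ctrl.sense();q=s["orientation"]
ctrl.move_l([0.55,0,0.34],feed=0.15)
ctrl.grab()
ctrl.move_l([0.551,-0.1185,0.34],feed=0.15)
ctrl.wait(0.3); f=[ctrl.sense()["ft_force"] for _ in range(3)]; print("base",f)
ctrl.move_l([0.551,-0.1185,0.295],feed=0.06)
ctrl.wait(0.3); print(ctrl.sense()["ft_force"])
r=ctrl.move_l([0.551,-0.1185,0.272],feed=0.01,max_force=2.0)
s=ctrl.sense(); print(r,s["tool_pos"],s["ft_force"],s["clock"],s["gripper_width"])
ctrl.wait(.2);s=ctrl.sense(); print(s["tool_pos"],s["ft_force"])
E
```

```text
base [array([-0.1538482 ,  0.59865648, -0.79829204]), array([-0.1538482 ,  0.59865648, -0.79829204]), array([-0.1538482 ,  0.59865648, -0.79829204])]
[-0.2282421   0.85306744 -0.05739644]
True [ 0.55097515 -0.11849186  0.28500744] [ 0.98712623 -0.14943785  1.32894104] 6.2083 0.008311574482689488
[ 0.55099128 -0.11850129  0.28502956] [1.2459244  0.08205219 3.33620089]
```

```bash
python3 - <<'E'
from workcell import ctrl
import numpy as np
def fz(n=8):
    v=[]
    for _ in range(n): ctrl.wait(0.02); v.append(ctrl.sense()["ft_force"][2])
    return np.mean(v),np.std(v)
x,y=0.551,-0.1185
print(fz())
r=ctrl.move_l([x,y,0.241],feed=0.02,max_force=6)
s=ctrl.sense();print(r,s["tool_pos"],s["ft_force"],s["clock"]);ctrl.wait(.1)
z=s["tool_pos"][2]
if not r:
  for i in range(3):
    z-=0.0007; ctrl.move_l([x,y,z],feed=0.01); print(z,fz(),ctrl.sense()["clock"])
E
```

```text
(np.float64(3.767964250614642), np.float64(0.4359787674339729))
False [ 0.55101095 -0.11849527  0.24099167] [ 1.44009814 -0.33291813  2.99519983] 8.8833
0.24029166692315526 (np.float64(2.9999583099186866), np.float64(0.48837532164334096)) 9.3667
0.23959166692315526 (np.float64(2.7524289683016834), np.float64(0.9086710165701257)) 9.75
0.23889166692315525 (np.float64(2.746192882464306), np.float64(0.5353538128632686)) 10.1333
```

```bash
python3 - <<'E'
from workcell import ctrl
import numpy as np
def fz(n=8):
    v=[]
    for _ in range(n): ctrl.wait(0.02); v.append(ctrl.sense()["ft_force"][2])
    return np.mean(v)
x,y=0.551,-0.1185
z=0.23889; h=[2.8,2.75,2.75]
while z>0.2165:
    z-=0.0006; r=ctrl.move_l([x,y,z],feed=0.01,max_force=5); f=fz(); b=np.median(h[:max(3,len(h)-4)])
    print(round(z,5),round(f,2),r)
    if f>b+1.2: f=fz(16); print(" re",f)
    h.append(f)
    if r or f>b+2.8: break
print(b,ctrl.sense()["clock"],ctrl.sense()["tool_pos"])
E
```

```text
0.23829 3.09 False
0.23769 3.1 False
0.23709 2.75 False
0.23649 3.01 False
0.23589 2.96 False
0.23529 2.92 False
0.23469 3.04 False
0.23409 3.05 False
0.23349 2.7 False
0.23289 2.75 False
0.23229 2.96 False
0.23169 3.05 False
0.23109 2.91 False
0.23049 3.0 False
0.22989 3.07 False
0.22929 3.23 False
0.22869 2.84 False
0.22809 2.87 False
0.22749 2.81 False
0.22689 3.14 False
0.22629 3.1 False
0.22569 3.05 False
0.22509 3.12 False
0.22449 3.07 False
0.22389 3.1 False
0.22329 2.92 False
0.22269 3.55 False
0.22209 4.87 False
 re 5.0551448121903455
0.22149 5.4 False
 re 5.650994193662382
0.22089 6.73 False
 re 6.520723031740512
3.0031384509529397 22.4333 [ 0.55103438 -0.11853216  0.22114492]
```

```bash
python3 - <<'E'
from h import *
from workcell import ctrl
S,D=load("scene"),load("side")
print(pt(S,170+126/6,170+280/6,.238),pt(D,220+531/6,190+540/6,.238))
ctrl.move_l([0.551,-0.1185,0.29],feed=0.08)
for n in ["side","scene"]:
    m=ctrl.camera_model(n); p,d=ctrl.get_image(n)
    np.savez(f"pics/{n}1.npz",p=p,d=d,K=m["intrinsics"],R=m["R"],t=m["t"])
a=[cv2.resize(cv2.convertScaleAbs(load(n,1)[0][y:y+150,x:x+130,::-1],alpha=1.8),(390,450),interpolation=cv2.INTER_CUBIC) for n,x,y in [("scene",170,150),("side",215,180)]]
cv2.imwrite("pics/after.png",np.hstack(a))
from scipy.spatial.transform import Rotation as Ro
piv=np.array([0.545,-0.172]); yaw=-.12
for lab in "tr":
  for deg in [-35,-60,-90,-120,-150]:
    a=np.radians(deg); t=np.array([np.sin(a),-np.cos(a),0]); y=t if lab=="t" else np.array([np.cos(a),np.sin(a),0])
    for sg in (1,-1):
      X=np.array([0,0,-1.]);Y=sg*y;Z=np.cross(X,Y); q=Ro.from_matrix(np.c_[X,Y,Z]).as_quat()
      P=[*(piv+.075*np.array([np.cos(a),np.sin(a)])),.208]; j=ctrl.solve_ik(P,q)
      print(lab,deg,sg,None if j is None else np.round(j,2))
print(ctrl.sense()["clock"],ctrl.sense()["ft_force"])
E
```

```text
[ 0.58398744 -0.23568003  0.238     ] [ 0.58332923 -0.2393303   0.238     ]
t -35 1 [-0.4   0.51  1.22 -0.    1.41  1.78]
t -35 -1 [-0.4   0.51  1.22  0.    1.41 -1.36]
t -60 1 [-0.44  0.48  1.27 -0.    1.39  2.17]
t -60 -1 [-0.44  0.48  1.27  0.    1.39 -0.97]
t -90 1 None
t -90 -1 [-0.49  0.41  1.37 -0.    1.36 -0.49]
t -120 1 None
t -120 -1 [-0.5   0.32  1.49 -0.    1.33  0.02]
t -150 1 None
t -150 -1 [-0.48  0.24  1.59 -0.    1.31  0.57]
r -35 1 [-0.4   0.51  1.22 -0.    1.41  0.21]
r -35 -1 None
r -60 1 [-0.44  0.48  1.27 -0.    1.39  0.6 ]
r -60 -1 [-0.44  0.48  1.27 -0.    1.39 -2.54]
r -90 1 [-0.49  0.41  1.37 -0.    1.36  1.08]
r -90 -1 [-0.49  0.41  1.37 -0.    1.36 -2.06]
r -120 1 [-0.5   0.32  1.49  0.    1.33  1.59]
r -120 -1 [-0.5   0.32  1.49 -0.    1.33 -1.55]
r -150 1 [-0.48  0.24  1.59 -0.    1.31  2.14]
r -150 -1 [-0.48  0.24  1.59 -0.    1.31 -1.01]
23.55 [-0.41211208  0.21330575 -0.04484923]
```

View pics/after.png

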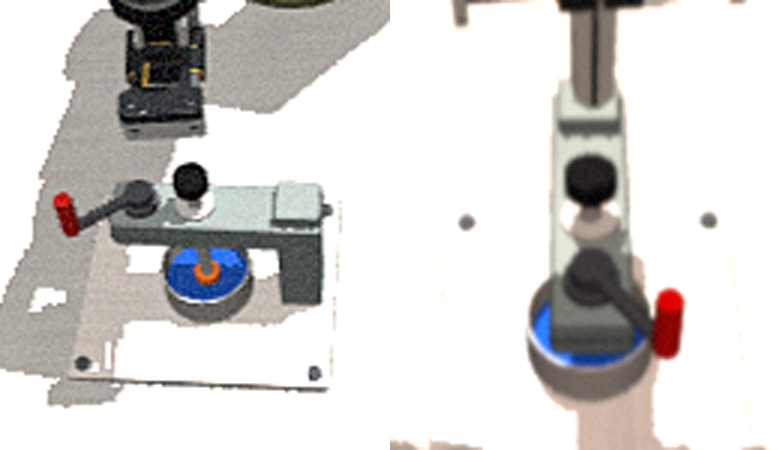

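The foot sits on the plate: the orange disc shows on the blue at about (205,270) in the left crop. The grip is at about (0.5835, -0.2375). Now I'll sweep the lever with the closed fingers.

```bash
cat > lev.py <<'E'
from workcell import ctrl
import numpy as np
from scipy.spatial.transform import Rotation as Ro
piv=np.array([0.545,-0.1725])
def pose(deg,z,r=.075):
    a=np.radians(deg); t=np.array([np.sin(a),-np.cos(a),0]); X=np.array([0,0,-1.]);Y=-t
    return [*(piv+r*np.array([np.cos(a),np.sin(a)])),z], Ro.from_matrix(np.c_[X,Y,np.cross(X,Y)]).as_quat(), t
def F(n=4):
    v=[]
    for _ in range(n): ctrl.wait(.02); v.append(ctrl.sense()["ft_force"])
    return np.mean(v,0)
E
python3 - <<'E'
from lev import *
p,q,t=pose(-22,.29); ctrl.move_ptp(p,q)
p,q,t=pose(-22,.211); ctrl.move_l(p,feed=.1); print(F(),ctrl.sense()["clock"])
for d in [-30,-36,-42,-48,-54,-60,-68]:
    p,q,t=pose(d,.211); r=ctrl.move_l(p,feed=.06,rot=q,max_force=18); f=F(2); print(d,r,np.round(f,1),"tan",round(-f@t,1),"z",round(ctrl.sense()["tool_pos"][2],4),ctrl.sense()["clock"])
    if r: break
E
```

```text
[-0.06761725  0.31879949 -0.14948861] 25.725
-30 False [ 0.3  0.8 -0.3] tan 0.9 z 0.2114 26.0833
-36 False [-0.2 -0.5  0.1] tan -0.5 z 0.2111 26.4
-42 False [-0.1 -0.7  0.4] tan -0.6 z 0.2111 26.7167
-48 False [ 0.  -0.4  0. ] tan -0.2 z 0.2111 27.0333
-54 False [ 0.1 -0.1 -0.1] tan -0.0 z 0.211 27.35
-60 False [ 0.4 -0.2 -0.3] tan 0.2 z 0.211 27.6667
-68 False [ 0.4 -0.2  0. ] tan 0.3 z 0.211 28.025
```

No contact force was registered, so I'll look before going on.

```bash
cat > snap.py <<'E'
from h import *
from workcell import ctrl
import sys
i=sys.argv[1]
for n in ["side","scene"]:
    m=ctrl.camera_model(n); p,d=ctrl.get_image(n)
    np.savez(f"pics/{n}{i}.npz",p=p,d=d,K=m["intrinsics"],R=m["R"],t=m["t"])
a=[cv2.resize(cv2.convertScaleAbs(load(n,i)[0][y:y+150,x:x+130,::-1],alpha=1.8),(390,450),interpolation=cv2.INTER_CUBIC) for n,x,y in [("scene",150,140),("side",225,180)]]
cv2.imwrite(f"pics/after{i}.png",np.hstack(a))
s=ctrl.sense(); print(s["tool_pos"],s["joints"],s["ft_force"],s["gripper_width"])
E
python3 snap.py 2
```

```text
[ 0.57328227 -0.24196623  0.21094091] [-4.58149438e-01  4.59490317e-01  1.29008336e+00 -2.11540458e-04
  1.39217954e+00 -8.45437902e-01] [-0.04318857 -0.08436162  0.72084076] 0.005957930775819456
```

View pics/after2.png

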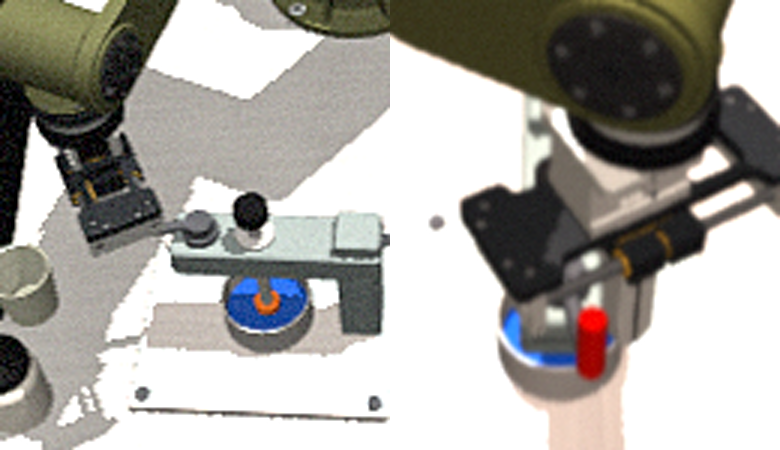

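The lever is turning: in the side view the grip has moved from (308,280) to about (293,286). Contact with the resting fingers just shows little force. I'll continue.

```bash
python3 - <<'E'
from lev import *
from h import *
D=load("side",2); g=pt(D,292.7,285,.238); print(g, np.degrees(np.arctan2(g[1]-piv[1],g[0]-piv[0])))
for d in [-74,-80,-86,-92,-98,-104,-110]:
    p,q,t=pose(d,.211); r=ctrl.move_l(p,feed=.06,rot=q,max_force=18); f0=ctrl.sense()["ft_force"]; f=F(2); print(d,r,np.round(f0,1),np.round(f,1),"tan",round(-f@t,1),ctrl.sense()["clock"])
    if r: break
E
python3 snap.py 3
```

```text
[ 0.55418508 -0.24617107  0.238     ] -82.89320847437557
-74 False [ 0.5  0.3 -0.6] [0.  0.1 0.5] tan 0.1 28.4417
-80 False [ 0.5  0.1 -0.3] [ 0.   0.5 -0.2] tan 0.1 28.7583
-86 False [-0.  -0.1  0.2] [0.5 0.6 0.1] tan 0.5 29.075
-92 False [ 0.4  0.6 -0.1] [ 0.3 -0.4 -0.2] tan 0.3 29.3917
-98 False [-0.2  0.6  0.1] [-0.8 -0.7  0. ] tan -0.7 29.7083
-104 False [ 0.5 -0.2  0.6] [-0.7 -0.1  0.1] tan -0.6 30.025
-110 False [0.2 0.4 0.1] [-0.8 -0.4  0.3] tan -0.6 30.3417
[ 0.5195328  -0.24297527  0.2109471 ] [-5.01329760e-01  3.48634229e-01  1.44386001e+00  2.87370649e-05
  1.34944536e+00 -1.55530706e-01] [ 0.94814534  0.11494977 -0.46243672] 0.005845761855650568
```

View pics/after3.png

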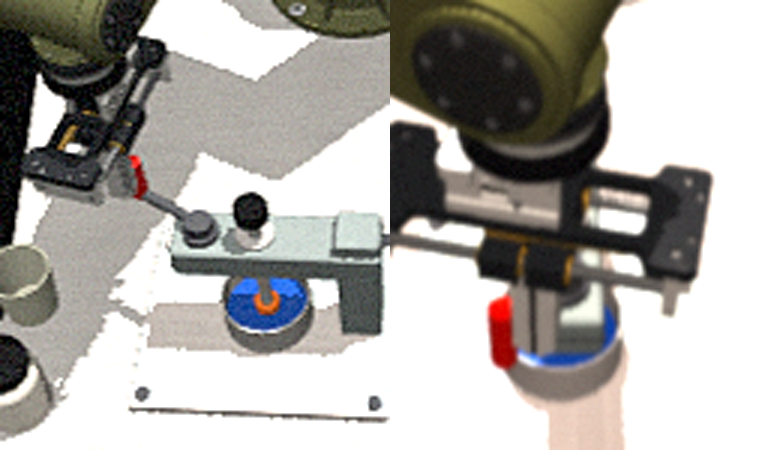

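The grip is still ahead of the fingers and turning. I'll go on in small guarded steps to the end stop.

```bash
python3 - <<'E'
from lev import *
d=-110
while d>-142:
    d-=2.5
    p,q,t=pose(d,.211); r=ctrl.move_l(p,feed=.03,rot=q,max_force=10); f0=ctrl.sense()["ft_force"]; f=F(3); print(d,r,"tan",round(-f0@t,1),round(-f@t,1),np.round(f,1),ctrl.sense()["clock"])
    if r or np.linalg.norm(f)>12: break
E
python3 snap.py 4
```

```text
-112.5 False tan 0.9 1.8 [ 1.7 -0.5 -0.9] 30.75
-115.0 False tan 1.0 1.0 [ 0.9 -0.5 -0.8] 31.0583
-117.5 False tan 1.7 1.1 [ 0.7 -1.  -0.1] 31.3667
-120.0 False tan 0.7 1.0 [ 0.6 -0.8 -0.4] 31.675
-122.5 False tan 1.8 0.9 [ 0.4 -1.1  0.3] 31.9833
-125.0 False tan 0.7 1.0 [ 0.4 -1.1 -0.4] 32.2917
-127.5 False tan 0.7 0.8 [ 0.3 -0.9  0.1] 32.6
-130.0 True tan 6.6 6.6 [ 5.  -4.4 -1.5] 32.8583
[ 0.49876215 -0.23225981  0.21112767] [-0.50137228  0.29096027  1.51917284 -0.00211309  1.32308123  0.20164954] [ 4.64787081 -3.51079496 -1.77320082] 0.007647780995191783
```

View pics/after4.png

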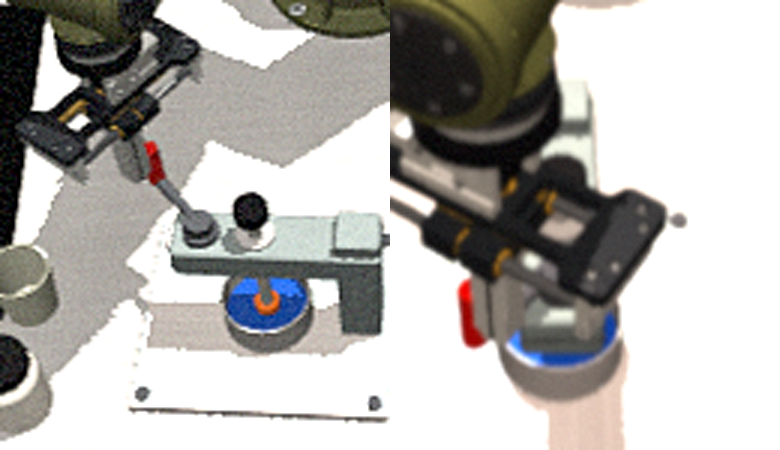

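Force jumped right where the end stop was predicted. I'll back off the way I came, raise the arm and check.

```bash
python3 - <<'E'
from lev import *
s=ctrl.sense()["tool_pos"]
_,_,t=pose(-129,.2)
b=np.array(s)-0.03*t; ctrl.move_l(list(b),feed=.06)
b[2]=.36; ctrl.move_l(list(b),feed=.15)
ctrl.move_l([0.40,0.05,.36],feed=.2)
print(F(),ctrl.sense()["clock"])
E
python3 snap.py 5
python3 - <<'E'
from h import *
from lev import piv
S,D=load("scene",5),load("side",5)
for c in (S,D):
    p=c[0].astype(int); m=((p[:,:,0]>100)&(p[:,:,1]<50)&(p[:,:,2]<50)).astype(np.uint8); m[:170]=0;m[320:]=0;m[:,:170]=0;m[:,330:]=0
    n,l,st,ce=cv2.connectedComponentsWithStats(m)
    for i in range(1,n):
        if st[i,4]>8:
            g=pt(c,*ce[i],.235); a=np.degrees(np.arctan2(*(g[:2]-piv)[::-1])); print(st[i],ce[i],g,a,"lever",np.radians(-45-6.9-a))
def blob(c,box):
    m=(c[0].max(2)<45).astype(np.uint8); x0,x1,y0,y1=box; M=m*0; M[y0:y1,x0:x1]=m[y0:y1,x0:x1]
    n,l,st,ce=cv2.connectedComponentsWithStats(M); return ce[1+np.argmax(st[1:,4])]
for i in (1,5):
    s,d=load("scene",i),load("side",i); a,b=blob(s,(222,245,198,218)),blob(d,(268,296,225,252)); print(i,a,b,tri(s,a,d,b))
E
```

```text
[-0.22582025  0.20421831 -0.33975108] 36.6
[0.40014184 0.04963289 0.35989295] [ 0.03597085 -0.11528722  1.62178705 -0.00514359  1.63043149  0.73992356] [0.19406851 0.61458138 0.8928028 ] 0.004641361530002713
[197 188   5   4  15] [199.13333333 189.2       ] [ 0.48272607 -0.21859098  0.235     ] -143.49364102913094 lever 1.5986106098481023
[248 273   9   8  48] [251.60416667 276.6875    ] [ 0.48466728 -0.21749325  0.235     ] -143.28618880888408 lever 1.5949898855642222
1 [232.92982456 210.21929825] [281.44206009 239.9527897 ] (array([ 0.55143618, -0.11912083,  0.21227761]), np.float64(8.470474273424988e-05))
5 [233.04166667 210.20833333] [281.48728814 240.00847458] (array([ 0.55142449, -0.11891087,  0.21204335]), np.float64(0.0002637823670217592))
```

View pics/after5.png

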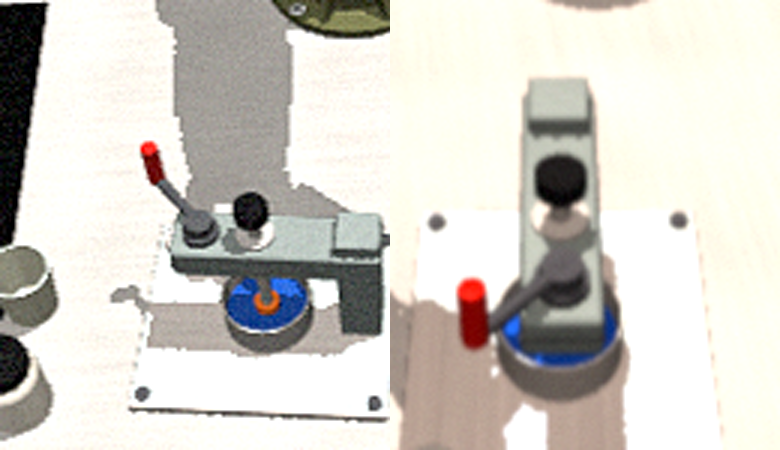

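The lever measures about 1.6 rad (fully locked), the knob height is unchanged and the robot is clear of everything. I'm handing in.

```bash
python3 -c "
from workcell import ctrl
ctrl.close_job(); print(ctrl.sense()['clock'])"
```

```text
the job is handed in; nothing more can be done
the job is handed in; nothing more can be done
```

The depth stop is set on the ejector plate and the clamp is locked. I handed the job in shortly after 36.6 s on the robot's clock; no verdict was reported.

**Depth stop:** I pushed the knob down with the closed fingers in 0.6 mm steps. The push force rose from a sliding level of about 3.0 N to 6.5 N, so the foot presses the plate with about 3.5 N (force sensor). The roughly 1.6–1.9 mm of spring travel after contact suggests 4–4.5 N; both are well under 10 N.

**Clamp lever:** I swept the grip clockwise until the guarded move stopped at the end stop, then backed off and lifted clear.

**Last checks:**
- **Lever angle:** it read 1.599 rad in one camera and 1.595 rad in the other.
- **Knob height:** it was unchanged to about 0.2 mm before and after locking, so the foot did not lift.
- **Robot:** it stood clear, with the tool force near zero.

**Odd or not checked:**
- **Sweep force:** the wrist force stayed near 0–1 N during the sweep, where about 4 N was expected. The pictures confirmed the lever was turning, so I continued.
- **Bystanders:** I did not measure their positions afterwards. The arm moved well above them and the cup and jar look undisturbed; the disc and bowl were not looked at again.

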